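# Take a long shelf divider out of a covered wire basket

## Robot

A 6-joint arm with a two-finger parallel gripper is mounted at the origin on the work surface. World frame = base frame: x ahead of the robot, y to its left, z up, the work surface at z = 0. Lengths are in mm, angles in degrees, forces in N, time in s.
With the tool pointing down it reaches from about 300 to 850 mm from the base axis. Payload 4.2 kg.
Tool frame: the origin (TCP) lies midway between the tips of the shut fingers; the grasp point (between the pads) lies 19 mm behind it; z points along the fingers, y is the direction in which the jaws open and shut (so a half turn about z gives the same grasp; the last joint's range is limited). The gripper opens to 91 mm and grips with 3 to 60 N. Pads are 32 mm wide; open, the fingers measure 118 mm over their backs; the gripper's body (76 mm by 178 mm) begins 60 mm behind the grasp point.
Start: joints at [-73.453, 18.312, 89.639, -0, 72.044, -1.146], TCP at [174.755, -547.817, 213.976] pointing down, gripper open.
Joint ranges: [-177.97, 177.97], [-48.28, 115.42], [12.27, 149.76], [-77.06, 257.06], [2.81, 150.46], [-146.56, 146.56]. Speed limits (degrees/s): [147.25, 147.25, 180, 180, 180, 180].

## Interface

Orientations are given as [roll, pitch, yaw] about the fixed x, y, z axes, in that order (R = Rz(yaw) Ry(pitch) Rx(roll)).
In Python, from workcell import env gives the robot as it stands.
- The arm moves only by the shell command python3 -m jog 'ROWS' [FORCE]. ROWS is JSON, a list of rows, each an object of numbers: "dx", "dy", "dz": the shift along the world's x, y, z in m; "wx", "wy", "wz": the turn, a rotation vector about the world's x, y, z in rad; "grip": the gripper's target within -1 to 1 (shut at 1, half-way at 0, fully open at -1). In form: [{"dx": .., "dy": .., "dz": .., "wx": .., "wy": .., "wz": .., "grip": ..}, ...]. A call has 1 to 10 rows; each row shifts and turns the commanded pose from where the row before left it; what a row does not reach is not made up. A row lasts 1/10 s, in which the tool goes at most 50 mm and 8.59 degrees, less where a joint would pass 70% of its speed; a pose out of reach is approached as far as the arm can. A call with a gripper value outside its range is refused whole. The fingers move at their own pace and stop on an object; FORCE is the grip in N (left out, the last holds). Time passes only in rows, so rows that do not move let the fingers close. It gives the time, the measured TCP pose, the force and the opening at its end, in the units of the state.
- env.state(): the state, without advancing time (a new reading comes with each control period).
- env.grab_frame(name): name is "side" or "top"; returns the picture (420x560x3 uint8, red, green, blue); there is no depth.
- env.get_calibration(name): a dict with "fx", "fy", "cx", "cy" (pixels), "R" (3x3) and "t" (3): a world point X has camera coordinates R X + t. Camera axes: x right, y down, z forward; pixel columns grow to the right and rows downward; lengths in mm; the calibration is good to about 2 mm. A picture is of the moment at which its call begins. get_calibration takes no time and is no camera call.
- env.job_done(): hands the job in, once; it reports no verdict.
The state is a dict: "time_s": time; "qpos": joint angles; "qvel": joint speeds; "effort": joint torques, N m; "ee_pos": TCP position; "ee_rot": TCP orientation; "force": force on the tool from outside, world axes, zero at the start; "torque": the same for the moment, N m; "gripper_width": finger opening in mm.
Only numpy, scipy, OpenCV 4.12 (cv2) and the standard library are available. Lean on these libraries where they do the work, as an engineer would, in place of code of your own. Each camera call takes 0.05 s, during which the arm holds its last target. There are 200 camera calls.

## Task

A long and a short dark plastic shelf divider stand on edge in the slots inside the covered wire stock basket. Grip the long one by its top edge, slide it straight up, level, until it is wholly out of its slots but still under the clear end covers, then tilt it and bring it one end first up through the opening between the covers, which is shorter than the divider. Finish still holding it in the gripper, motionless in the air above the basket with its lowest point at least 2 cm above the covers, and leave the short divider and the goods standing around the basket where they are.

Things in the scene. Friction and masses are not known exactly. Their poses are not given: they have to be found in the camera images.
- basket: Fixed oblong wire stock basket; origin: centre of its underside, on the table (z = 0). Own y = its length, x = width, z up. Outside 186 (x) x 416 (y) x 131 mm high. Inside x = -85..85 (wire sides, top rails up to z = 131), y = -200..200 (solid end walls), floor 4 mm thick. The ends are roofed by clear covers (see opening); slotted brackets stand inside (see bracket_a, bracket_b).
- opening (a point): Centre of the basket's opening, level with the covers' top (131 mm above the table), basket's axes. Rigid flat clear covers, 4 mm thick (underside at 127 mm) with a steel strip on the lip, roof both ends; between the lips (95 mm either side of this point along y) the top is open over the full inside width: 190 (y) x 170 mm (x).
- bracket_a (a point): Top centre of the grey slotted bracket on the basket's +y side (70 mm from the middle, 64 mm above the table). 100 mm wide (x), 20 mm long (y). Its two slots, 7.5 mm wide, run along y, open at both ends, at x = -32 and +32 mm, 14 mm deep (slot floor at 50 mm). Beyond and between the brackets the basket is empty down to its floor.
- bracket_b (a point): The same on the basket's -y side, 70 mm from the middle.
- divider_mid (a point): Centre of the long divider: straight dark plastic plate 270 mm long (own y, parallel to basket y), 45 high (z), 6 thick (x), about 100 g. On edge in the slots at basket x = -32 or +32 mm (it varies), central along y within 8 mm, may lean a few degrees. Edges 50 and 95 mm above the table, ends under the covers. Free beside it: 58 mm to the short divider's plane, 50 mm to the wire side.
- divider_end_a (a point): Middle of the long divider's end face on its own +y side (135 mm from its centre, half-way up its height).
- divider_end_b (a point): Middle of the long divider's end face on its own -y side (135 mm from its centre, half-way up its height).
- short_divider_mid (a point): Centre of the short divider, to be left in place: the same dark plate but 170 mm long (y axis), 45 mm high, 6 mm thick, standing in the slots on the other side.
- castor_a: Small castor standing on its square steel plate, wheel up, about 54 mm wide and 80 mm high, beside the basket; origin: centre of its underside. Leave alone.
- castor_b: Larger castor, likewise, about 70 mm wide and 92 mm high, beside the basket. Leave alone.
- loose_wheel: Rubber wheel lying flat, 110 mm across, 38 mm high, beside the basket; origin under its centre. Leave alone.
- carton: Cardboard box 110 x 150 x 70 mm on the table. Leave alone.
- spray: Green bottle, 56 mm across, 130 mm high, on the table. Leave alone.
- screwdriver: Screwdriver lying on the table. Leave alone.
- axle: Steel wheel axle 160 mm long, 12 mm thick, lying on the table. Leave alone.

How it is judged:
By the outcome, as a careful person would: the job done as asked, in the order asked, and still so for the second after the job is handed in, while the arm keeps its last pose, push and grip.
It also fails if it takes over 45 s, if anything falls off the work surface, if the arm or the gripper's body presses on something with over 40 N, if the wrist force passes 120 N, or if a joint passes its speed limit or range.

## Working session

There is one attempt and no reset: what is moved stays moved. The work goes in short steps, Python scripts to look and compute and a shell command to move; the robot and the scene stay as the last step left them, time stands still between calls to the robot, and variables do not carry over. Pictures are saved under pics/ and viewed, about 8 in all and at most 12, crops included, and the job is handed in when it is done.

```bash
mkdir -p pics; python3 - <<'E'
from workcell import env
import cv2
for n in ("top","side"):
    cv2.imwrite(f"pics/{n}0.png",env.grab_frame(n)[:,:,::-1])
    c=env.get_calibration(n);print(n,c)
print(env.state())
E
```

```text
top {'fx': 421.20066807777937, 'fy': 421.20066807777937, 'cx': 278.8069573483831, 'cy': 210.29119619571185, 'R': array([[-0.02193269, -0.99960595,  0.01751869],
       [-0.98017482,  0.01804835, -0.19731088],
       [ 0.19691695, -0.02149894, -0.98018443]]), 't': array([   6.59053899,  612.13999315, 1042.93702017])}
side {'fx': 410.4917867653762, 'fy': 410.4917867653762, 'cx': 278.6228339880269, 'cy': 206.4007758274109, 'R': array([[-0.96662976, -0.25520877,  0.02225749],
       [-0.15334095,  0.50681127, -0.84830943],
       [ 0.20521566, -0.82341412, -0.52903281]]), 't': array([ 561.24978456,  176.97039157, 1117.50508864])}
{'time_s': 0.1, 'qpos': array([-7.34543378e+01,  1.83474117e+01,  8.96974263e+01, -5.89457935e-04,
        7.20434485e+01, -1.14661006e+00]), 'qvel': array([ 3.04687391e-04, -9.51187000e-02, -3.10627940e-01,  6.67474144e-02,
       -2.23024728e-02, -1.03522690e-02]), 'effort': array([-1.44338405e-04, -4.13331449e+01, -2.32510847e+01,  7.28241820e-02,
        4.21863911e-02, -5.81890777e-05]), 'ee_pos': array([ 174.61276754, -547.39170341,  213.22350925]), 'ee_rot': array([-1.79911720e+02, -1.20632703e-03,  1.76924535e+01]), 'force': array([ 0.45568594,  0.21165195, -0.37013195]), 'torque': array([ 0.03379722, -0.01509846, -0.01537694]), 'gripper_width': 91.39804228338772}
```

View pics/top0.png

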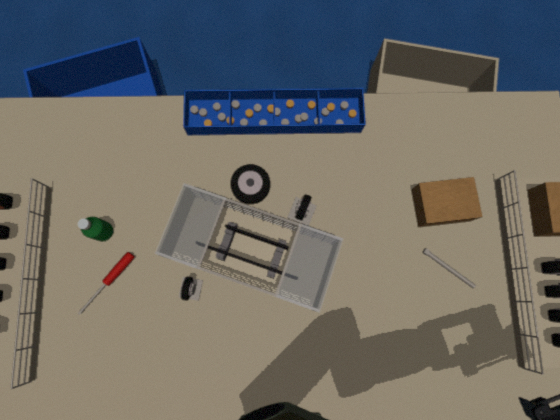

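View pics/side0.png

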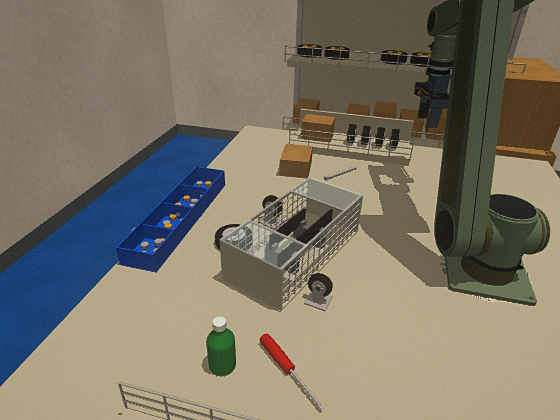

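The top view shows the basket centred near (250,247). The long divider runs from about (197,243) to (297,277) on the robot's side. The short one runs from (227,226) to (288,246). I'll enlarge both views.

```bash
python3 - <<'E'
import cv2,numpy as np
a=cv2.imread("pics/top0.png")[175:315,150:350]
b=cv2.imread("pics/side0.png")[170:310,210:370]
a=cv2.resize(a,(800,560),interpolation=cv2.INTER_CUBIC)
a=np.clip(a.astype(float)*1.3,0,255).astype('uint8')
cv2.imwrite("pics/c0.png",a)
b=cv2.resize(b,(640,560),interpolation=cv2.INTER_CUBIC)
cv2.imwrite("pics/c1.png",np.clip(b*1.3,0,255).astype('uint8'))
E
```

```text
(no output)
```

View pics/c0.png

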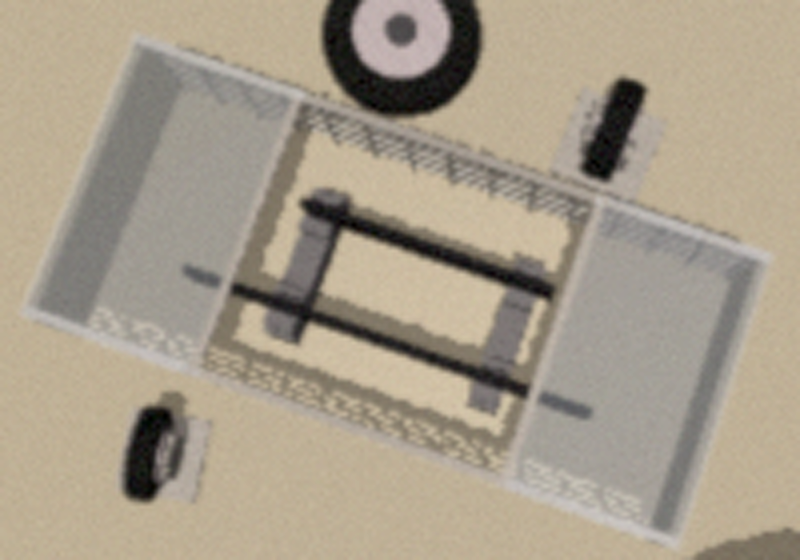

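View pics/c1.png

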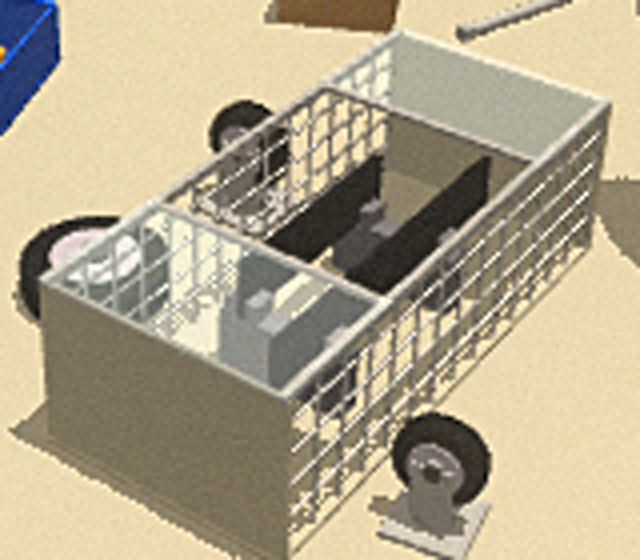

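The top crop shows the rim corners at about (137,40), (770,258), (677,543) and (27,312). The lips run (298,98)–(203,360) and (597,197)–(512,472). The long divider's top edge goes from (183,268) to (592,413). In the side crop it stands upright on the robot side. I'll fit the poses.

```bash
cat > h.py <<'E'
from workcell import env
import numpy as np, cv2
def proj(n,P):
    c=env.get_calibration(n);p=np.atleast_2d(P)@c["R"].T+c["t"]
    return np.c_[c["fx"]*p[:,0]/p[:,2]+c["cx"],c["fy"]*p[:,1]/p[:,2]+c["cy"]]
def back(n,uv,z):
    c=env.get_calibration(n);uv=np.atleast_2d(uv)
    d=np.c_[(uv[:,0]-c["cx"])/c["fx"],(uv[:,1]-c["cy"])/c["fy"],np.ones(len(uv))]@c["R"]
    o=-c["R"].T@c["t"]
    return o+d*((z-o[2])/d[:,2])[:,None]
def rz(a):
    return np.array([[np.cos(a),-np.sin(a)],[np.sin(a),np.cos(a)]])
E
python3 - <<'E'
from h import *
from scipy.optimize import least_squares
crop=lambda q:np.array(q,float)/4-.375+[150,175]
K=crop([(137,40),(770,258),(677,543),(27,312)])
B=back("top",K,131)
# +y world is image-left; basket own: left = +y, up=+x
M=np.array([(93,208),(93,-208),(-93,-208),(-93,208)],float)
f=lambda p:(M@rz(p[2]).T+p[:2]-B[:,:2]).ravel()
r=least_squares(f,[500,50,0]);p=r.x
print("corners",B.round(1).tolist());print("pose",p[:2],np.degrees(p[2]),"res",r.fun.round(1))
toB=lambda W:(W[:,:2]-p[:2])@rz(p[2])
L=back("top",crop([(298,98),(203,360),(597,197),(512,472)]),131);print("lips",toB(L).round(1).tolist())
D=back("top",crop([(183,268),(240,288),(300,311),(490,378),(592,413)]),95);print("long",toB(D).round(1).tolist(),D.round(1).tolist())
S=back("top",crop([(305,204),(550,292)]),95);print("short",toB(S).round(1).tolist())
F=lambda q,z:np.c_[np.array(q,float)@rz(p[2]).T+p[:2],np.full(len(q),z)]
print("side pred corners",((proj("side",F(M,131))-[210,170])*4).round().tolist())
print("side pred lid/long top", ((proj("side",F([(-32,135),(-32,-95),(-32,-135)],95))-[210,170])*4).round().tolist())
E
```

```text
corners [[667.1, 229.0, 131.0], [524.0, -156.2, 131.0], [357.2, -92.9, 131.0], [500.3, 290.7, 131.0]]
pose [512.12841584  67.65313352] -20.440850166492968 res [ 4.8  1.1  2.7 -3.6 -4.9 -1.9 -2.6  4.4]
lips [[87.5, 98.7], [-81.0, 95.5], [90.0, -94.6], [-82.3, -99.8]]
long [[-31.6, 134.4], [-31.5, 96.5], [-32.6, 56.3], [-32.7, -68.7], [-32.2, -135.0]] [[529.5, 204.6, 95.0], [516.3, 169.1, 95.0], [501.2, 131.8, 95.0], [457.5, 14.7, 95.0], [434.8, -47.6, 95.0]]
short [[31.4, 77.1], [29.9, -86.4]]
side pred corners [[37.0, 276.0], [397.0, 23.0], [614.0, 96.0], [289.0, 397.0]]
side pred lid/long top [[273.0, 340.0], [460.0, 177.0], [487.0, 153.0]]
```

```bash
cat > plan.py <<'E'
import numpy as np
g,h=35.,13.5            # grasp along plate, above plate centre
box=lambda a,b,c,d:(np.array([(a+b)/2,(c+d)/2]),np.array([(b-a)/2,(d-c)/2]))
OB=dict(covP=box(95,208,127,131),covN=box(-208,-95,127,131),floor=box(-300,300,-50,4),wP=box(200,208,0,131),wN=box(-208,-200,0,131),bA=box(60,80,0,64),bB=box(-80,-60,0,64))
def edge(a,b,c,d,n=60):
    s=np.linspace(0,1,n);return np.r_[np.c_[a+(b-a)*s,c+0*s],np.c_[a+(b-a)*s,d+0*s],np.c_[a+0*s,c+(d-c)*s],np.c_[b+0*s,c+(d-c)*s]]
plate=edge(-135,135,-22.5,22.5,200);fing=edge(g-16,g+16,h-19,h+60);body=edge(g-38,g+38,h+60,h+220)
def sd(P,o):
    q=np.abs(P-o[0])-o[1];return (np.linalg.norm(np.maximum(q,0),axis=1)+np.minimum(q.max(1),0)).min()
def R(t):
    t=np.radians(t);return np.array([[np.cos(t),-np.sin(t)],[np.sin(t),np.cos(t)]])
def tcp(w): return np.array(w[:2])+R(w[2])@[g,h-19]
if __name__=="__main__":
    from scipy.spatial.transform import Rotation
    # waypoints for TCP (interpolated as jog does) given by plate centre y, z, tilt
    W=[(0,72.5,0),(0,94,0),(-50,94,0),(-50,108,17),(-42,125,34),(20,200,34),(20,310,34)]
    for a,b in zip(W,W[1:]):
        best={}
        for s in np.linspace(0,1,15):
            T=tcp(a)*(1-s)+tcp(b)*s;t=a[2]*(1-s)+b[2]*s
            c=T-R(t)@[g,h-19]
            for nm,sh in(("plate",plate),("fing",fing),("body",body)):
                P=sh@R(t).T+c
                for k,o in OB.items():
                    d=sd(P,o);best[nm,k]=min(best.get((nm,k),1e9),d)
                best[nm,"low"]=min(best.get((nm,"low"),1e9),P[:,1].min())
        print(b,"dTCP",(tcp(b)-tcp(a)).round(1),{f"{k[0]}-{k[1]}":round(v,1) for k,v in sorted(best.items(),key=lambda x:x[1])[:4]},"bodylow",round(best["body","low"],1),"platelow",round(best["plate","low"],1))
E
python3 plan.py
```

```text
(0, 94, 0) dTCP [ 0.  21.5] {'plate-bA': np.float64(-9.9), 'plate-bB': np.float64(-9.9), 'fing-bA': np.float64(9.5), 'plate-covP': np.float64(10.5)} bodylow 146.0 platelow 50.0
(-50, 94, 0) dTCP [-50.   0.] {'plate-bA': np.float64(7.5), 'plate-bB': np.float64(7.5), 'plate-covP': np.float64(10.5), 'plate-covN': np.float64(10.5)} bodylow 167.5 platelow 71.5
(-50, 108, 17) dTCP [ 0.1 24.5] {'plate-bA': np.float64(7.5), 'plate-bB': np.float64(7.5), 'plate-covN': np.float64(8.8), 'plate-covP': np.float64(9.4)} bodylow 167.5 platelow 47.0
(-42, 125, 34) dTCP [ 5. 27.] {'plate-bB': np.float64(6.8), 'plate-covN': np.float64(8.0), 'plate-covP': np.float64(9.3), 'plate-wN': np.float64(14.3)} bodylow 177.4 platelow 30.9
(20, 200, 34) dTCP [62. 75.] {'plate-covN': np.float64(-2.0), 'plate-bB': np.float64(6.8), 'plate-floor': np.float64(26.9), 'plate-low': np.float64(30.9)} bodylow 184.3 platelow 30.9
(20, 310, 34) dTCP [  0. 110.] {'plate-covN': np.float64(-0.8), 'plate-bB': np.float64(41.9), 'plate-covP': np.float64(76.6), 'fing-covP': np.float64(93.6)} bodylow 259.3 platelow 105.9
```

Everything agrees: the long divider is at basket x=-32, and its world centre is (482,79). The basket's +y direction has a heading of 69.5°. I'll move above the grasp point, 35 mm towards +y, with the jaws half open.

```bash
python3 -m jog '[{"dx":0.016,"dy":0.033,"wz":0.0452,"grip":0},{"dx":0.016,"dy":0.033,"wz":0.0452},{"dx":0.016,"dy":0.033,"wz":0.0452},{"dx":0.016,"dy":0.033,"wz":0.0452},{"dx":0.016,"dy":0.033,"wz":0.0452},{"dx":0.016,"dy":0.033,"wz":0.0452},{"dx":0.016,"dy":0.033,"wz":0.0452},{"dx":0.016,"dy":0.033,"wz":0.0452},{"dx":0.016,"dy":0.033,"wz":0.0452},{"dx":0.016,"dy":0.033,"wz":0.0452}]' && python3 -m jog '[{"dx":0.016,"dy":0.033,"wz":0.0452},{"dx":0.016,"dy":0.033,"wz":0.0452},{"dx":0.016,"dy":0.033,"wz":0.0452},{"dx":0.016,"dy":0.033,"wz":0.0452},{"dx":0.016,"dy":0.033,"wz":0.0452},{"dx":0.016,"dy":0.033,"wz":0.0452},{"dx":0.016,"dy":0.033,"wz":0.0452},{"dx":0.016,"dy":0.033,"wz":0.0452},{"dx":0.016,"dy":0.033,"wz":0.0452},{"dz":0}]'; python3 -c "
from workcell import env;print(env.state())"
```

```text
{'time_s': 0.1, 'qpos': array([-7.34543378e+01,  1.83474117e+01,  8.96974263e+01, -5.89457935e-04,
        7.20434485e+01, -1.14661006e+00]), 'qvel': array([ 3.04687391e-04, -9.51187000e-02, -3.10627940e-01,  6.67474144e-02,
       -2.23024728e-02, -1.03522690e-02]), 'effort': array([-1.44338405e-04, -4.13331449e+01, -2.32510847e+01,  7.28241820e-02,
        4.21863911e-02, -5.81890777e-05]), 'ee_pos': array([ 174.61276754, -547.39170341,  213.22350925]), 'ee_rot': array([-1.79911720e+02, -1.20632703e-03,  1.76924535e+01]), 'force': array([ 0.45568594,  0.21165195, -0.37013195]), 'torque': array([ 0.03379722, -0.01509846, -0.01537694]), 'gripper_width': 91.39804228338772}invalid input
```

```bash
python3 -m jog '[{"dx":0.016,"dy":0.033,"dz":0,"wx":0,"wy":0,"wz":0.0452,"grip":0},{"dx":0.016,"dy":0.033,"dz":0,"wx":0,"wy":0,"wz":0.0452,"grip":0},{"dx":0.016,"dy":0.033,"dz":0,"wx":0,"wy":0,"wz":0.0452,"grip":0},{"dx":0.016,"dy":0.033,"dz":0,"wx":0,"wy":0,"wz":0.0452,"grip":0},{"dx":0.016,"dy":0.033,"dz":0,"wx":0,"wy":0,"wz":0.0452,"grip":0}]'
```

```text
time_s: 0.6
ee_pos: [255.0, -381.2, 213.6]
ee_rot: [-180.0, -0.0, 30.7]
force: [0.1, -0.3, -0.3]
gripper_width: 54.1
```

```bash
python3 -m jog '[{"dx":0.016,"dy":0.033,"dz":0,"wx":0,"wy":0,"wz":0.0452,"grip":0},{"dx":0.016,"dy":0.033,"dz":0,"wx":0,"wy":0,"wz":0.0452,"grip":0},{"dx":0.016,"dy":0.033,"dz":0,"wx":0,"wy":0,"wz":0.0452,"grip":0},{"dx":0.016,"dy":0.033,"dz":0,"wx":0,"wy":0,"wz":0.0452,"grip":0},{"dx":0.016,"dy":0.033,"dz":0,"wx":0,"wy":0,"wz":0.0452,"grip":0},{"dx":0.016,"dy":0.033,"dz":0,"wx":0,"wy":0,"wz":0.0452,"grip":0},{"dx":0.016,"dy":0.033,"dz":0,"wx":0,"wy":0,"wz":0.0452,"grip":0},{"dx":0.016,"dy":0.033,"dz":0,"wx":0,"wy":0,"wz":0.0452,"grip":0}]'; python3 -m jog '[{"dx":0.016,"dy":0.033,"dz":0,"wx":0,"wy":0,"wz":0.0452,"grip":0},{"dx":0.016,"dy":0.033,"dz":0,"wx":0,"wy":0,"wz":0.0452,"grip":0},{"dx":0.016,"dy":0.033,"dz":0,"wx":0,"wy":0,"wz":0.0452,"grip":0},{"dx":0.016,"dy":0.033,"dz":0,"wx":0,"wy":0,"wz":0.0452,"grip":0},{"dx":0.016,"dy":0.033,"dz":0,"wx":0,"wy":0,"wz":0.0452,"grip":0},{"dx":0.016,"dy":0.033,"dz":0,"wx":0,"wy":0,"wz":0.0452,"grip":0},{"dx":0,"dy":0,"dz":0,"wx":0,"wy":0,"wz":0,"grip":0},{"dx":0,"dy":0,"dz":0,"wx":0,"wy":0,"wz":0,"grip":0}]'
```

```text
time_s: 1.4
ee_pos: [382.9, -117.3, 213.8]
ee_rot: [-180.0, 0.0, 51.5]
force: [0.5, -0.1, 0.1]
gripper_width: 45.9
time_s: 2.2
ee_pos: [478.3, 79.5, 213.4]
ee_rot: [-179.9, 0.1, 67.0]
force: [-1.1, -0.1, 0.0]
gripper_width: 45.4
```

```bash
python3 -m jog '[{"dx":0.0155,"dy":0.0324,"dz":0,"wx":0,"wy":0,"wz":0.045,"grip":0.1},{"dx":0,"dy":0,"dz":-0.03,"wx":0,"wy":0,"wz":0,"grip":0.1},{"dx":0,"dy":0,"dz":-0.03,"wx":0,"wy":0,"wz":0,"grip":0.1},{"dx":0,"dy":0,"dz":-0.02,"wx":0,"wy":0,"wz":0,"grip":0.1},{"dx":0,"dy":0,"dz":0,"wx":0,"wy":0,"wz":0,"grip":0.1},{"dx":0,"dy":0,"dz":0,"wx":0,"wy":0,"wz":0,"grip":0.1}]'; python3 - <<'E'
from h import *
s=env.grab_frame("side")[:,:,::-1][120:300,210:370];t=env.grab_frame("top")[:,:,::-1][175:315,150:350]
o=np.zeros((560,800,3),np.uint8)
o[:450,:400]=cv2.resize(s,(400,450),interpolation=cv2.INTER_CUBIC);o[:280,400:]=cv2.resize(t,(400,280),interpolation=cv2.INTER_CUBIC)
cv2.imwrite("pics/d0.png",np.clip(o*1.3,0,255).astype('uint8'))
E
```

```text
time_s: 2.8
ee_pos: [494.2, 110.7, 134.4]
ee_rot: [180.0, 0.0, 69.4]
force: [0.3, 0.2, 0.0]
gripper_width: 40.8
```

View pics/d0.png

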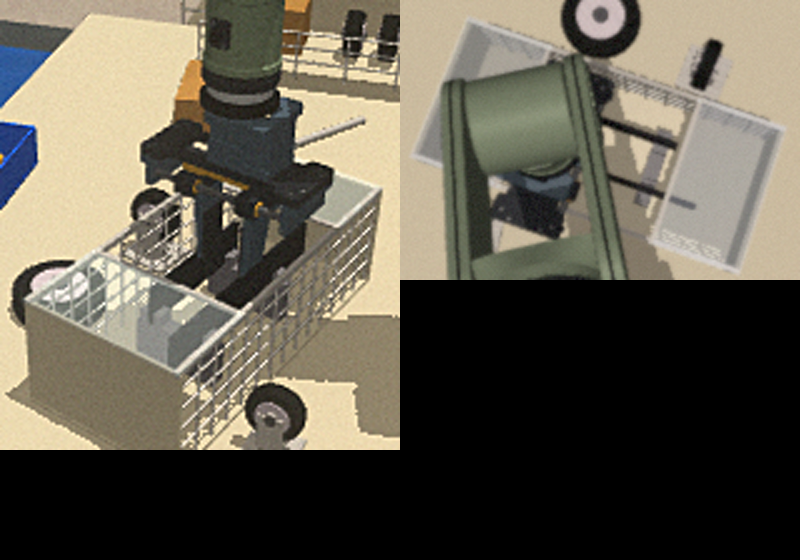

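The fingers straddle the long divider: in the crop, the tips near (205,270) and (248,280) sit either side of the plate at about (255,280). Next I'll descend and close gently.

```bash
python3 -m jog '[{"dx":0,"dy":0,"dz":-0.025,"wx":0,"wy":0,"wz":0,"grip":0.1},{"dx":0,"dy":0,"dz":-0.025,"wx":0,"wy":0,"wz":0,"grip":0.1},{"dx":0,"dy":0,"dz":-0.017,"wx":0,"wy":0,"wz":0,"grip":0.1},{"dx":0,"dy":0,"dz":0,"wx":0,"wy":0,"wz":0,"grip":0.1},{"dx":0,"dy":0,"dz":0,"wx":0,"wy":0,"wz":0,"grip":0.1}]' 5; python3 -m jog '[{"dx":0,"dy":0,"dz":0,"wx":0,"wy":0,"wz":0,"grip":1},{"dx":0,"dy":0,"dz":0,"wx":0,"wy":0,"wz":0,"grip":1},{"dx":0,"dy":0,"dz":0,"wx":0,"wy":0,"wz":0,"grip":1},{"dx":0,"dy":0,"dz":0,"wx":0,"wy":0,"wz":0,"grip":1},{"dx":0,"dy":0,"dz":0,"wx":0,"wy":0,"wz":0,"grip":1},{"dx":0,"dy":0,"dz":0,"wx":0,"wy":0,"wz":0,"grip":1},{"dx":0,"dy":0,"dz":0,"wx":0,"wy":0,"wz":0,"grip":1},{"dx":0,"dy":0,"dz":0,"wx":0,"wy":0,"wz":0,"grip":1}]' 5; python3 -c "
from workcell import env;s=env.state();print(s['force'],s['torque'])"
```

```text
time_s: 3.4
ee_pos: [495.2, 111.6, 68.1]
ee_rot: [179.9, -0.1, 69.5]
force: [-0.5, 0.3, -0.1]
gripper_width: 41.2
time_s: 4.2
ee_pos: [495.2, 111.4, 67.2]
ee_rot: [179.9, -0.0, 69.5]
force: [3.1, -2.9, -0.2]
gripper_width: 5.8
[ 3.10249577 -2.9089028  -0.21141508] [-0.53283944 -0.82460819 -0.05177795]
```

The jaws closed on 6 mm with about 4 N of side load along basket +x. I'll relieve that by a millimetre, then firm the grip.

```bash
python3 -m jog '[{"dx":0.001,"dy":-0.0004,"dz":0,"wx":0,"wy":0,"wz":0,"grip":1},{"dx":0,"dy":0,"dz":0,"wx":0,"wy":0,"wz":0,"grip":1},{"dx":0,"dy":0,"dz":0,"wx":0,"wy":0,"wz":0,"grip":1}]' 5;  python3 -c "
from workcell import env;s=env.state();print(s['force'],s['torque'])"; python3 -m jog '[{"dx":0,"dy":0,"dz":0,"wx":0,"wy":0,"wz":0,"grip":1},{"dx":0,"dy":0,"dz":0,"wx":0,"wy":0,"wz":0,"grip":1},{"dx":0,"dy":0,"dz":0,"wx":0,"wy":0,"wz":0,"grip":1}]' 40;  python3 -c "
from workcell import env;s=env.state();print(s['force'],s['torque'])"
```

```text
time_s: 4.5
ee_pos: [495.3, 111.4, 67.1]
ee_rot: [180.0, -0.0, 69.5]
force: [1.7, -0.4, 1.7]
gripper_width: 6.1
[ 1.72398902 -0.42206123  1.66507853] [-0.14650429 -0.38236644 -0.08748968]
time_s: 4.8
ee_pos: [495.3, 111.4, 67.1]
ee_rot: [180.0, -0.0, 69.5]
force: [1.6, -0.6, 3.3]
gripper_width: 6.2
[ 1.58570682 -0.56260148  3.27756217] [-0.09423634 -0.41598912 -0.12836654]
```

Low load, so I'll lift straight up, slowly and level: 22 mm in total.

```bash
python3 -m jog '[{"dx":0.0003,"dy":-0.0001,"dz":0.004,"wx":0,"wy":0,"wz":0,"grip":1},{"dx":0,"dy":0,"dz":0.004,"wx":0,"wy":0,"wz":0,"grip":1},{"dx":0,"dy":0,"dz":0,"wx":0,"wy":0,"wz":0,"grip":1}]';  python3 -c "
from workcell import env;s=env.state();print(s['force'],s['torque'])"; python3 -m jog '[{"dx":0,"dy":0,"dz":0.004,"wx":0,"wy":0,"wz":0,"grip":1},{"dx":0,"dy":0,"dz":0.004,"wx":0,"wy":0,"wz":0,"grip":1},{"dx":0,"dy":0,"dz":0.004,"wx":0,"wy":0,"wz":0,"grip":1},{"dx":0,"dy":0,"dz":0.002,"wx":0,"wy":0,"wz":0,"grip":1},{"dx":0,"dy":0,"dz":0,"wx":0,"wy":0,"wz":0,"grip":1},{"dx":0,"dy":0,"dz":0,"wx":0,"wy":0,"wz":0,"grip":1},{"dx":0,"dy":0,"dz":0,"wx":0,"wy":0,"wz":0,"grip":1}]';  python3 -c "
from workcell import env;s=env.state();print(s['force'],s['torque'])"
python3 - <<'E'
from h import *
s=env.grab_frame("side")[:,:,::-1][170:310,210:370];t=env.grab_frame("top")[:,:,::-1][200:290,190:330]
s=cv2.resize(s,(640,560),interpolation=cv2.INTER_CUBIC)
cv2.imwrite("pics/e0.png",np.clip(s*1.4,0,255).astype('uint8'))
E
```

```text
time_s: 5.1
ee_pos: [495.2, 111.0, 75.3]
ee_rot: [-180.0, 0.0, 69.5]
force: [1.1, -0.7, 0.1]
gripper_width: 5.7
[ 1.10369746 -0.65034328  0.05132264] [-0.08475289 -0.34413176 -0.07956307]
time_s: 5.8
ee_pos: [495.3, 111.1, 88.8]
ee_rot: [-180.0, 0.0, 69.5]
force: [-0.0, -0.6, 0.4]
gripper_width: 6.1
[-0.01573031 -0.60628568  0.36083805] [ 0.00541188 -0.03941355 -0.0150479 ]
```

View pics/e0.png

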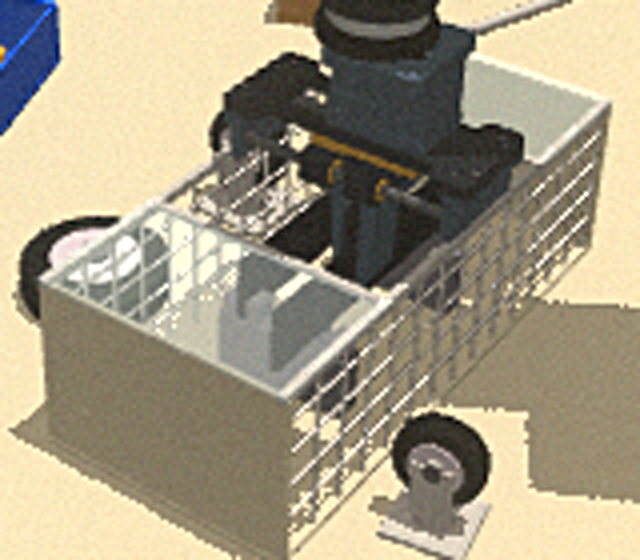

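Wrist forces fell to zero and the divider is 21.6 mm up, so it is free of the slots: bottom about 71.6, top about 116.6. In the picture it is still under the clear cover. I'll finish planning the exit path, and slide it level 50 mm towards -y.

```bash
python3 -m jog '[{"dx":-0.0035,"dy":-0.0094,"dz":0,"wx":0,"wy":0,"wz":0,"grip":1},{"dx":-0.0035,"dy":-0.0094,"dz":0,"wx":0,"wy":0,"wz":0,"grip":1},{"dx":-0.0035,"dy":-0.0094,"dz":0,"wx":0,"wy":0,"wz":0,"grip":1},{"dx":-0.0035,"dy":-0.0094,"dz":0,"wx":0,"wy":0,"wz":0,"grip":1},{"dx":-0.0035,"dy":-0.0094,"dz":0,"wx":0,"wy":0,"wz":0,"grip":1},{"dx":0,"dy":0,"dz":0,"wx":0,"wy":0,"wz":0,"grip":1},{"dx":0,"dy":0,"dz":0,"wx":0,"wy":0,"wz":0,"grip":1}]'; python3 -c "
from workcell import env;s=env.state();print(s['force'],s['qpos'])"
sed -i 's/W=.*/W=[(-50,94,0),(-49,110,17),(-38,130,34),(40,194,34),(66,235,34),(66,300,34)]/' plan.py; python3 plan.py
```

```text
time_s: 6.6
ee_pos: [478.2, 63.8, 89.1]
ee_rot: [180.0, -0.0, 69.4]
force: [-0.3, -0.2, -0.5]
gripper_width: 5.5
[-0.33081557 -0.18334786 -0.52949884] [6.22778787e+00 1.70295303e+01 1.11857361e+02 1.45088299e-02
 5.10839439e+01 2.67959343e+01]
(-49, 110, 17) dTCP [ 1.1 26.5] {'plate-covN': np.float64(7.2), 'plate-bA': np.float64(7.5), 'plate-bB': np.float64(7.5), 'plate-covP': np.float64(8.3)} bodylow 167.5 platelow 49.0
(-38, 130, 34) dTCP [ 8. 30.] {'plate-covN': np.float64(5.9), 'plate-covP': np.float64(8.1), 'plate-bB': np.float64(8.7), 'plate-wN': np.float64(15.3)} bodylow 179.4 platelow 35.9
(40, 194, 34) dTCP [78. 64.] {'plate-covN': np.float64(-0.6), 'plate-bB': np.float64(8.7), 'plate-floor': np.float64(31.9), 'plate-low': np.float64(35.9)} bodylow 189.3 platelow 35.9
(66, 235, 34) dTCP [26. 41.] {'plate-covN': np.float64(12.2), 'plate-bB': np.float64(35.9), 'plate-covP': np.float64(60.5), 'fing-covP': np.float64(78.0)} bodylow 253.3 platelow 99.9
(66, 300, 34) dTCP [ 0. 65.] {'plate-covN': np.float64(56.6), 'plate-covP': np.float64(79.9), 'plate-bB': np.float64(81.3), 'fing-covP': np.float64(110.5)} bodylow 294.3 platelow 140.9
```

```bash
sed -i 's/W=.*/W=[(-50,94,0),(-47,109,17),(-30,131,34),(60,186,34),(60,350,34)]/' plan.py; python3 plan.py; python3 - <<'E'
import sys
from plan import *
W=[(-50,94,0),(-47,109,17),(-30,131,34),(60,186,34),(60,350,34)]
for a,b in zip(W,W[1:]):
    d=tcp(b)-tcp(a);print(b,"world dx %.1f dy %.1f dz %.1f"%(d[0]*.35,d[0]*.937,d[1]))
E
```

```text
(-47, 109, 17) dTCP [ 3.1 25.5] {'plate-covP': np.float64(6.3), 'plate-bA': np.float64(7.5), 'plate-bB': np.float64(7.5), 'plate-covN': np.float64(8.8)} bodylow 167.5 platelow 48.0
(-30, 131, 34) dTCP [14. 32.] {'plate-bB': np.float64(5.1), 'plate-covP': np.float64(5.6), 'plate-covN': np.float64(8.0), 'plate-wN': np.float64(17.3)} bodylow 178.4 platelow 36.9
(60, 186, 34) dTCP [90. 55.] {'plate-bB': np.float64(2.8), 'plate-covN': np.float64(10.5), 'plate-floor': np.float64(32.9), 'plate-low': np.float64(36.9)} bodylow 190.3 platelow 36.9
(60, 350, 34) dTCP [  0. 164.] {'plate-covN': np.float64(30.5), 'plate-bB': np.float64(34.7), 'plate-covP': np.float64(42.7), 'fing-covP': np.float64(63.2)} bodylow 245.3 platelow 91.9
(-47, 109, 17) world dx 1.1 dy 2.9 dz 25.5
(-30, 131, 34) world dx 4.9 dy 13.1 dz 32.0
(60, 186, 34) world dx 31.5 dy 84.3 dz 55.0
(60, 350, 34) world dx 0.0 dy 0.0 dz 164.0
```

Now the tilt (stage 1: 17° with the +y end up, TCP rising 26.5 mm).

```bash
python3 -m jog '[{"dx":0.0001,"dy":0.0003,"dz":0.0066,"wx":0.0695,"wy":-0.026,"wz":0,"grip":1},{"dx":0.0001,"dy":0.0003,"dz":0.0066,"wx":0.0695,"wy":-0.026,"wz":0,"grip":1},{"dx":0.0001,"dy":0.0003,"dz":0.0066,"wx":0.0695,"wy":-0.026,"wz":0,"grip":1},{"dx":0.0001,"dy":0.0003,"dz":0.0066,"wx":0.0695,"wy":-0.026,"wz":0,"grip":1},{"dx":0,"dy":0,"dz":0,"wx":0,"wy":0,"wz":0,"grip":1},{"dx":0,"dy":0,"dz":0,"wx":0,"wy":0,"wz":0,"grip":1}]'
python3 - <<'E'
from h import *
s=env.state();print(s['force'],s['torque'],s['qpos'])
s=env.grab_frame("side")[:,:,::-1][150:290,230:390]
s=cv2.resize(s,(640,560),interpolation=cv2.INTER_CUBIC)
cv2.imwrite("pics/f0.png",np.clip(s*1.4,0,255).astype('uint8'))
E
```

```text
time_s: 7.2
ee_pos: [478.6, 65.0, 115.3]
ee_rot: [180.0, -16.9, 69.4]
force: [0.5, -0.3, -1.1]
gripper_width: 5.7
[ 0.54170293 -0.32989753 -1.06076656] [-0.25352065  0.00503573  0.00550731] [ -4.89079142  13.17816325 115.46499785  21.88470769  48.77987331
   1.52414781]
```

View pics/f0.png

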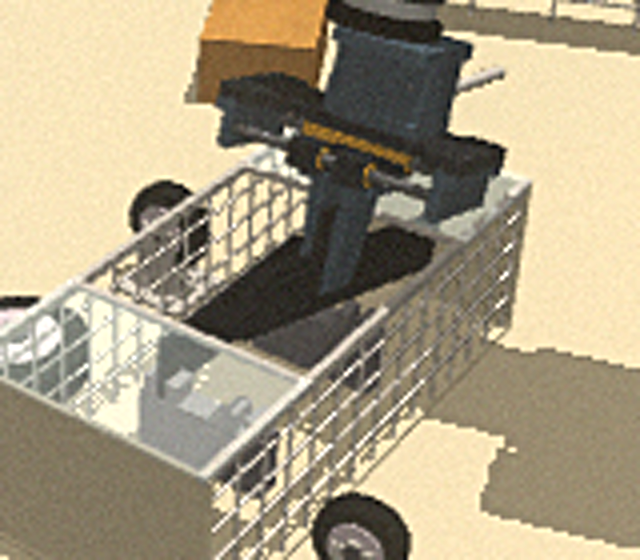

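Hard to read by eye, so I'll overlay the predicted plate, short divider and lips.

```bash
cat >> h.py <<'E'
from scipy.spatial.transform import Rotation as Ro
P0=np.array([512.13,67.65]);YA=np.radians(-20.5)
def plate_world(g=35.1,h=13.5):
    s=env.state();R=Ro.from_euler("xyz",s["ee_rot"],degrees=True).as_matrix()
    # tool x ~ +own y, tool z ~ down
    q=[(135,22.5),(135,-22.5),(-135,-22.5),(-135,22.5)]
    return np.array([s["ee_pos"]+R@[a-g,0,-(b-(h-19))] for a,b in q])
def bw(q): 
    q=np.array(q,float);return np.c_[q[:,:2]@rz(YA).T+P0,q[:,2]]
def overlay(n,r,c,k,fn):
    im=env.grab_frame(n)[:,:,::-1];im=cv2.resize(im[r[0]:r[1],c[0]:c[1]],None,fx=k,fy=k,interpolation=cv2.INTER_CUBIC)
    im=np.clip(im*1.5,0,255).astype('uint8')
    def d(P,col):
        uv=((proj(n,P)-[c[0],r[0]]+.5)*k).round().astype(int);cv2.polylines(im,[uv.reshape(-1,1,2)],True,col,1)
    d(plate_world(),(0,0,255))
    d(bw([(32,85,50),(32,85,95),(32,-85,95),(32,-85,50)]),(255,0,0))
    for y in(95,-95): d(bw([(-85,y,131),(85,y,131)]),(0,255,0))
    cv2.imwrite(fn,im)
E
python3 - <<'E'
from h import *
overlay("side",(150,290),(230,390),4,"pics/g0.png")
P=plate_world();print(((P[:,:2]-P0)@rz(YA)).round(1).tolist(),P[:,2].round(1))
E
```

```text
[[-30.7, 73.9], [-30.7, 87.0], [-30.6, -171.3], [-30.6, -184.4]] [171.1 128.1  49.4  92.4]
```

View pics/g0.png

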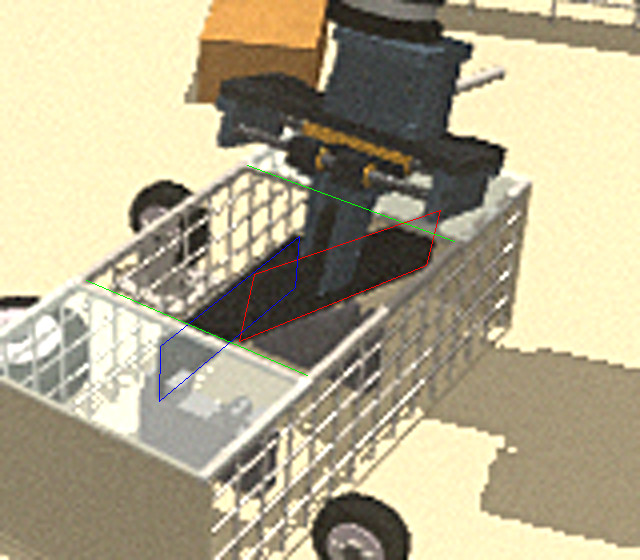

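The red prediction matches the plate's lower edge, (240,340) to (430,262). The near end has about 8 mm clearance to the lip and the short divider is in its place. Stage 2: tilt to 34°.

```bash
python3 -m jog '[{"dx":0.0008,"dy":0.0022,"dz":0.0078,"wx":0.0695,"wy":-0.026,"wz":0,"grip":1},{"dx":0.0008,"dy":0.0022,"dz":0.0078,"wx":0.0695,"wy":-0.026,"wz":0,"grip":1},{"dx":0.0008,"dy":0.0022,"dz":0.0078,"wx":0.0695,"wy":-0.026,"wz":0,"grip":1},{"dx":0.0008,"dy":0.0022,"dz":0.0078,"wx":0.0695,"wy":-0.026,"wz":0,"grip":1},{"dx":0,"dy":0,"dz":0,"wx":0,"wy":0,"wz":0,"grip":1},{"dx":0,"dy":0,"dz":0,"wx":0,"wy":0,"wz":0,"grip":1}]'
sed -i 's/W=.*/W=[(-49,110,17),(-37,131,34),(55,193,34),(55,350,34)]/' plan.py; python3 plan.py
python3 - <<'E'
from h import *
s=env.state();print(s['force'],s['torque'],s['qpos'])
P=plate_world();print(((P[:,:2]-P0)@rz(YA)).round(1).tolist(),P[:,2].round(1))
c=P.mean(0);print("centre",(c[:2]-P0)@rz(YA),c[2])
overlay("side",(130,290),(230,390),3.7,"pics/i0.png")
E
```

```text
time_s: 7.9
ee_pos: [481.7, 74.1, 146.2]
ee_rot: [-180.0, -33.9, 69.5]
force: [-0.2, -0.4, -0.9]
gripper_width: 5.6
(-37, 131, 34) dTCP [ 9. 31.] {'plate-covN': np.float64(5.7), 'plate-covP': np.float64(8.1), 'plate-bB': np.float64(9.0), 'plate-wN': np.float64(15.3)} bodylow 179.4 platelow 36.9
(55, 193, 34) dTCP [92. 62.] {'plate-covN': np.float64(6.6), 'plate-bB': np.float64(9.0), 'plate-floor': np.float64(32.9), 'plate-low': np.float64(36.9)} bodylow 190.3 platelow 36.9
(55, 350, 34) dTCP [  0. 157.] {'plate-covN': np.float64(26.0), 'plate-bB': np.float64(38.2), 'plate-covP': np.float64(51.3), 'fing-covP': np.float64(71.3)} bodylow 252.3 platelow 98.9
[-0.21679524 -0.38434766 -0.8925548 ] [-0.33308947  0.06292593 -0.02458641] [-15.20869718  12.71838008 118.32237061  43.14050202  54.30946689
 -22.29788725]
[[-30.8, 62.7], [-30.8, 87.8], [-30.9, -136.3], [-30.9, -161.4]] [225.1 187.8  37.2  74.5]
centre [-30.81360032 -36.77949441] 131.1464544998722
```

View pics/i0.png

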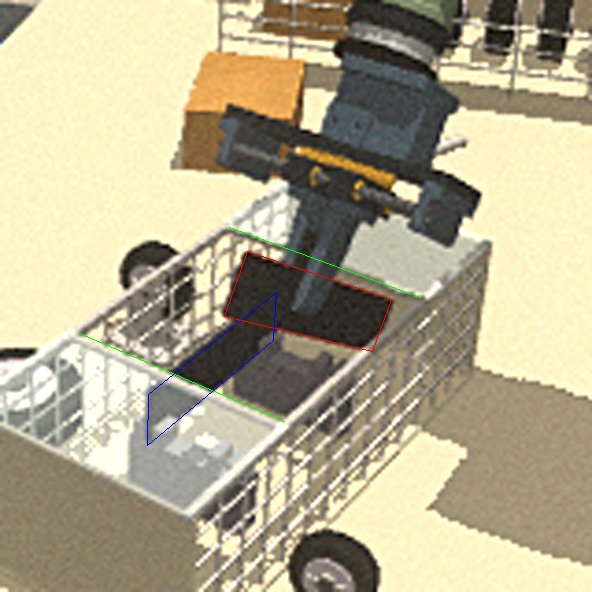

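The overlay now outlines the visible plate exactly, with forces near zero and no slip. Next I'll slide it out along its own line, then raise it.

```bash
python3 -m jog '[{"dx":0.004,"dy":0.0108,"dz":0.0078,"wx":0,"wy":0,"wz":0,"grip":1},{"dx":0.004,"dy":0.0108,"dz":0.0078,"wx":0,"wy":0,"wz":0,"grip":1},{"dx":0.004,"dy":0.0108,"dz":0.0078,"wx":0,"wy":0,"wz":0,"grip":1},{"dx":0.004,"dy":0.0108,"dz":0.0078,"wx":0,"wy":0,"wz":0,"grip":1},{"dx":0.004,"dy":0.0108,"dz":0.0078,"wx":0,"wy":0,"wz":0,"grip":1},{"dx":0.004,"dy":0.0108,"dz":0.0078,"wx":0,"wy":0,"wz":0,"grip":1},{"dx":0.004,"dy":0.0108,"dz":0.0078,"wx":0,"wy":0,"wz":0,"grip":1},{"dx":0.004,"dy":0.0108,"dz":0.0078,"wx":0,"wy":0,"wz":0,"grip":1},{"dx":0,"dy":0,"dz":0,"wx":0,"wy":0,"wz":0,"grip":1}]'
python3 - <<'E'
from h import *
s=env.state();print(s['force'],s['qpos'])
P=plate_world();print(((P[:,:2]-P0)@rz(YA)).round(1).tolist(),P[:,2].round(1))
E
```

```text
time_s: 8.85
ee_pos: [514.2, 162.2, 210.0]
ee_rot: [179.8, -34.0, 69.7]
force: [-0.1, -0.5, -0.6]
gripper_width: 5.8
[-0.0517963  -0.54223185 -0.59784985] [ -3.21683804  10.00646314 110.73988652  40.42177582  55.45229134
  -5.38323394]
[[-31.5, 156.4], [-31.5, 181.6], [-30.5, -42.2], [-30.6, -67.4]] [289.2 251.9 100.8 138.1]
```

```bash
python3 -m jog '[{"dx":0,"dy":0,"dz":0.015,"wx":0,"wy":0,"wz":0,"grip":1},{"dx":0,"dy":0,"dz":0.02,"wx":0,"wy":0,"wz":0,"grip":1},{"dx":0,"dy":0,"dz":0.02,"wx":0,"wy":0,"wz":0,"grip":1},{"dx":0,"dy":0,"dz":0.02,"wx":0,"wy":0,"wz":0,"grip":1},{"dx":-0.004,"dy":-0.011,"dz":0.01,"wx":0,"wy":0,"wz":0,"grip":1},{"dx":-0.004,"dy":-0.011,"dz":0,"wx":0,"wy":0,"wz":0,"grip":1},{"dx":-0.004,"dy":-0.011,"dz":0,"wx":0,"wy":0,"wz":0,"grip":1},{"dx":-0.004,"dy":-0.011,"dz":0,"wx":0,"wy":0,"wz":0,"grip":1},{"dx":-0.002,"dy":-0.005,"dz":0,"wx":0,"wy":0,"wz":0,"grip":1},{"dx":0,"dy":0,"dz":0,"wx":0,"wy":0,"wz":0,"grip":1}]'
python3 -m jog '[{"dx":0,"dy":0,"dz":0,"wx":0,"wy":0,"wz":0,"grip":1},{"dx":0,"dy":0,"dz":0,"wx":0,"wy":0,"wz":0,"grip":1},{"dx":0,"dy":0,"dz":0,"wx":0,"wy":0,"wz":0,"grip":1},{"dx":0,"dy":0,"dz":0,"wx":0,"wy":0,"wz":0,"grip":1},{"dx":0,"dy":0,"dz":0,"wx":0,"wy":0,"wz":0,"grip":1}]'
python3 - <<'E'
from h import *
s=env.state();print(s['force'],s['qvel'].round(2))
P=plate_world();print(((P[:,:2]-P0)@rz(YA)).round(1).tolist(),P[:,2].round(1))
overlay("side",(60,310),(180,420),2.3,"pics/j0.png")
E
```

```text
time_s: 9.85
ee_pos: [495.4, 110.6, 293.4]
ee_rot: [-179.9, -34.0, 69.3]
force: [-0.5, -0.3, -1.1]
gripper_width: 5.5
time_s: 10.35
ee_pos: [495.6, 111.7, 294.0]
ee_rot: [-180.0, -34.0, 69.5]
force: [1.0, -0.4, -1.1]
gripper_width: 6.1
[ 0.98708561 -0.37684124 -1.11674118] [-0.17 -0.09  0.05 -0.01 -0.01  0.  ]
[[-30.9, 102.7], [-30.9, 127.8], [-30.9, -96.0], [-30.9, -121.2]] [373.  335.7 184.7 222. ]
```

View pics/j0.png

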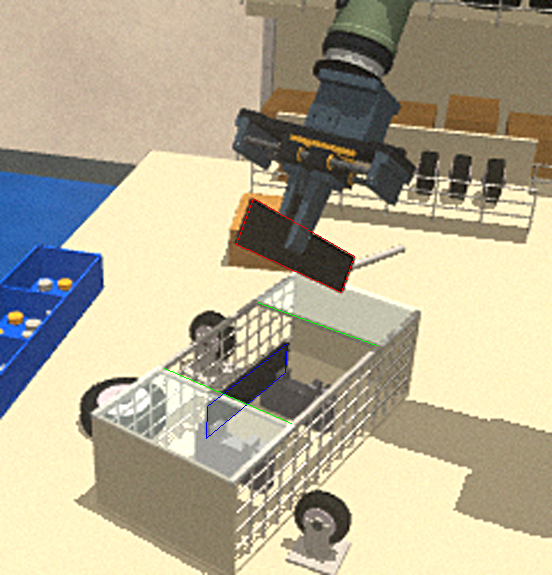

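The divider is clear of the basket and matches its predicted outline. Its lowest point is 185 mm up, 54 mm above the covers. The short divider and the goods are undisturbed and the arm is still, so I'm handing in.

```bash
python3 -c "
from workcell import env;env.job_done();print('done')"
```

```text
the job is handed in; nothing more can be done
done
```

The long divider is out of the basket and held still in the gripper above it. I handed the job in at about 10.4 s.

**What I did:**
1. I gripped the divider by its top edge, 35 mm from its middle, at 40 N.
2. I lifted it level by 21.6 mm. That took it clear of the slots while its top stayed about 10 mm below the covers.
3. I slid it 50 mm along the basket, level and still under the covers.
4. I tilted it to 34° and drew it out with the +y end first.

**Last checks:**
- **Height:** the lowest point is computed at about 185 mm, which is 54 mm above the covers.
- **Grip:** the opening reads 6 mm and the outline predicted from the arm pose matches the picture, so the divider did not slip.
- **Stillness:** joint speeds are below 0.2 °/s.
- **Surroundings:** the short divider lies on its predicted outline. The goods in view in the last picture look unmoved by eye. The green bottle and the screwdriver were outside that picture and I did not check them again.
- **Forces:** the readings after each move stayed under 5 N.

No check failed. I did not confirm in a picture that the lift was level; that rests on the arm pose and the small wrist loads. The first jog command was refused because its rows left out some values, and nothing moved.

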